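# Hang the wooden turner on the free peg

### The arm

A 6-joint arm with a two-finger parallel gripper is mounted at the origin on the work surface. World frame = base frame: x ahead of the robot, y to its left, z up, the work surface at z = 0. Lengths are in m, angles in rad, forces in N, time in s.
With the tool pointing down it reaches from about 0.425 to 0.95 m from the base axis. Payload 3.5 kg.
Tool frame: the origin (TCP) lies midway between the tips of the shut fingers; the grasp point (between the pads) lies ctrl.grasp_offset behind it (ctrl.grasp_offset is the distance from the TCP to the grasp point, in m); x points along the fingers, y is the direction in which the jaws open and shut, and the axes are right-handed (so a half turn about x gives the same grasp; the last joint's range is limited). The gripper opens to 85 mm and grips with 20 to 120 N. Pads are 22 mm wide; open, the fingers measure 114 mm over their backs; the gripper's body (76 mm by 85 mm) begins 54 mm behind the grasp point. The pads swing forward as they close: fully open they stand 13 mm farther back than shut.
Start: joints at [1.07, 0.286, 1.577, -0, 1.279, -0.15], TCP at [0.232, 0.634, 0.231] pointing down, gripper open.
Joint ranges: [-2.77, 2.77], [-0.9, 2.22], [0.21, 2.48], [-1.53, 4.67], [0.24, 2.81], [-2.84, 2.84]. Speed limits (rad/s): [2.79, 2.79, 3.14, 3.14, 3.14, 3.14].

### API

Orientations are given as a unit quaternion [x, y, z, w].
In Python, from plant import readout, read_camera, sign_off, ctrl gives the robot as it stands.
- The arm moves only by the tool drive_tool, never from a script. Its argument "steps" is a list of rows, each a list of 5 numbers: the shift along the tool's x, y, z in cm, then the turn about the tool's x in degrees, then the opening, from 0 (shut) to 1 (fully open). A call has 1 to 10 rows; each row shifts and turns the commanded pose from where the row before left it, along the tool's axes as they then stand; what a row does not reach is not made up. A row lasts 1/10 s, in which the tool goes at most 50 mm and 8.59 degrees, less where a joint would pass 70% of its speed; a pose out of reach is approached as far as the arm can. A call is refused whole if a number of a shift passes 5 or a number of a turn 8.59, either way. A call with a gripper value outside its range is refused whole. The fingers move at their own pace and stop on an object; "force" is the grip in N (left out, the last holds). Time passes only in rows, so rows that do not move let the fingers close. It gives the time, the measured TCP pose, the force and the opening at its end, in the units of the state.
- readout.get_state(): the state, without advancing time (a new reading comes with each control period).
- read_camera(name): name is "scene" or "top"; returns a dict with "frame" (384x512x3 uint8, red, green, blue), "vertical_fov" (degrees; the focal length in pixels is half the picture's height over the tangent of half this angle, whatever the lens; pixels are square), "cx", "cy" (the principal point, pixels), "k1" (the pictures are not rectified: a ray, as slopes to the right and down, at radius r is drawn at 1 + k1 r^2 times it, then the intrinsics apply), "eye" and "orientation" of the camera in the world. Camera axes: x right, y up, looking along -z (the intrinsics and any distortion apply to the point x, -y, -z); pixel columns grow to the right and rows downward; lengths in m; the calibration is good to about 2 mm. A picture is of the moment at which its call begins. There is no depth.
- sign_off(): hands the job in, once; it reports no verdict.
The state is a dict: "time": time; "qpos": joint angles; "dq": joint speeds; "joint_efforts": joint torques, N m; "eef_pos": TCP position; "tcp_rot": TCP orientation; "contact_force": force on the tool from outside, world axes, zero at the start; "wrist_torque": the same for the moment, N m; "opening": opening from 0.0 (shut) to 1.0 (fully open).
Only numpy, scipy, OpenCV 4.12 (cv2) and the standard library are available. Lean on these libraries where they do the work, as an engineer would, in place of code of your own. Each camera call takes 0.05 s, during which the arm holds its last target. There are 200 camera calls.

### The job

Cooking is done: pick up the flat wooden turner from the chopping board and hang it by the eye in its handle on the one empty peg of the utensil rack; the peg may be clamped anywhere in its slot, so feel for it. Slip the eye over the peg's button head so that the turner hangs freely, blade down, from the bare rod behind the head, and let go. Leave everything else where it is.

Things in the scene. Friction and masses are not known exactly. Their poses are not given: they have to be found in the camera images.
- turner: Flat wooden turner, loose, 197 mm long, 70 g. Origin under its middle; x from eye to blade, y across, z out of the upper face. Handle x -65 to 25 mm, 22 wide, 14 thick (z 0 to 14), gripped across y. Blade x 20 to 100, up to 64 wide, 6 thick (z 0 to 6). Eye: ring at x = -80, 34 mm outside, hole 19 mm, z 4 to 10.
- turner_eye (a point): Centre of the hole in the turner's eye (mid thickness); its axes are the turner's, so the hole runs along z.
- turner_tip (a point): Middle of the turner's blade edge, at the far end from the eye.
- hook_a: The rack's one empty peg and its slotted plate on the bar. Origin: slot centre, 240 mm up; x level into the bar, y along the bar, z up. The peg, unmeasured, is clamped anywhere from y -10 to +10 mm. It slants out along -x and up, 40 deg from vertical: rod 8 mm thick for 45 mm, then a button head 16.5 mm thick, 45 to 55 mm along the peg; the 19 mm eye just passes over it.
- rack: Fixed wooden rack: two posts, a bar 390 mm long, 18 thick, 218 to 262 mm above the table. Three equal pegs on slotted plates at y = -120, 0, 120 mm on its front (-x) face; two carry a ladle and a masher, hanging down to 70 mm above the table and jutting out up to 90 mm. Origin on the table below the middle of the bar's front face; y along the bar.
- board: Fixed dark chopping board, 270 (x) by 220 (y) by 18 mm thick; origin under its centre. The turner and the spoon lie on it.
- spoon: Wooden spoon without an eye, 163 mm long, 12 mm thick, loose on the board; a bystander. Origin under its middle, x towards the bowl.
- plantain_a: Green plantain, curved, about 190 mm long and 34 mm thick, loose on the table; a bystander. Origin under its middle.
- plantain_b: A second such plantain; a bystander.
- plate: White plate, 210 mm across, 22 mm high, loose on the table; a bystander. Origin under its centre.
- jar: Clear jar with a lid, 68 mm across, 110 mm high, loose on the table; a bystander. Origin under its centre.
Mind the look-alikes: they are no part of the job. What is shaped like the turner but pink is not meant.

How it is judged:
At the end, for the whole second after the job is handed in: The eye is on the empty peg's rod behind its head: its centre 0 to 36 mm in front of the bar, within 20 mm sideways of the slot centre, 15 mm below to 40 mm above it; the peg carries the turner, blade down within 30 degrees of vertical, edge below 120 mm, released and at rest (x of turner_eye in the frame of hook_a between -0.036 and 0 m and y of turner_eye in the frame of hook_a between -0.02 and 0.02 m and z of turner_eye in the frame of hook_a between -0.015 and 0.04 m and height (world z) of turner_tip below 0.12 m and angle between turner's own x axis and vertical above 2.6 rad and contact force between turner and hook_a above 0.05 N and linear speed of turner below 0.06 m/s and angular speed of turner below 0.5 rad/s); the robot touches nothing.
It fails at once if the spoon is shoved more than 40 mm (distance of spoon from where it was at the start of the episode above 0.04 m).
It fails at once if a plantain is shoved more than 40 mm (distance of plantain_a from where it was at the start of the episode above 0.04 m).
It fails at once if a plantain is shoved more than 40 mm (distance of plantain_b from where it was at the start of the episode above 0.04 m).
It fails at once if the plate is shoved more than 40 mm (distance of plate from where it was at the start of the episode above 0.04 m).
It fails at once if the jar is shoved more than 40 mm (distance of jar from where it was at the start of the episode above 0.04 m).
It also fails if it takes over 53 s, if anything falls off the work surface, if the arm or the gripper's body presses on something with over 40 N, if the wrist force passes 120 N, or if a joint passes its speed limit or range.

## Working session

There is one attempt and no reset: what is moved stays moved. The work goes in short steps, Python scripts to look and compute and a tool call to move; the robot and the scene stay as the last step left them, time stands still between calls to the robot, and variables do not carry over. Pictures are saved under pics/ and viewed, about 8 in all and at most 12, crops included, and the job is handed in when it is done.

Besides the shell and the picture viewer there is one more tool, called after "Request:" by a JSON object that holds its "method" and its "body". drive_tool: Moves the arm, as the interface text tells. Its arguments: {"type":"object","properties":{"steps":{"type":"array","items":{"type":"array","items":{"type":"number"}}},"force":{"type":"number"}},"required":["steps"]}

```bash
mkdir -p pics; ls; cat > h.py <<'E'
import numpy as np, cv2
from scipy.spatial.transform import Rotation as R
from plant import readout, read_camera, sign_off, ctrl
def snap(n,f):
    c=read_camera(n); cv2.imwrite('pics/'+f,c['frame'][:,:,::-1]); return c
def K(c):
    f=192/np.tan(np.radians(c['vertical_fov'])/2); return f,np.array([[f,0,c['cx']],[0,f,c['cy']],[0,0,1.]]),np.array([c['k1'],0,0,0,0.])
def rot(c): return R.from_quat(c['orientation']).as_matrix()@np.diag([1,-1,-1])
def ray(c,uv):
    f,k,d=K(c); p=cv2.undistortPoints(np.array([[uv]],float),k,d)[0,0]
    return np.array(c['eye']),rot(c)@np.array([p[0],p[1],1])
def onz(c,uv,z):
    e,r=ray(c,uv); return e+r*(z-e[2])/r[2]
def proj(c,P):
    f,k,d=K(c); M=rot(c).T; rv=cv2.Rodrigues(M)[0]
    return cv2.projectPoints(np.array(P,float).reshape(-1,1,3),rv,-M@np.array(c['eye']),k,d)[0][:,0]
def tri(c1,u1,c2,u2):
    e1,r1=ray(c1,u1);e2,r2=ray(c2,u2)
    A=np.stack([r1,-r2],1); s=np.linalg.lstsq(A,e2-e1,rcond=None)[0]
    p,q=e1+r1*s[0],e2+r2*s[1]; return (p+q)/2,np.linalg.norm(p-q)
E
python3 - <<'E'
from h import *
import pickle
for n in('scene','top'):
    c=snap(n,n+'0.png'); pickle.dump(c,open(n+'0.pkl','wb')); print(n,c['eye'],c['orientation'],c['vertical_fov'],c['cx'],c['cy'],c['k1'])
s=readout.get_state(); print(s,ctrl.grasp_offset)
a=cv2.imread('pics/scene0.png');b=cv2.imread('pics/top0.png')
E
```

```text
pics
scene [ 1.00221082 -0.96647133  1.03749344] [0.40307261 0.10746604 0.23108533 0.87896706] 46.8599014787611 256.78778625139205 189.5300251028867 -0.15641637098333766
top [ 0.32582625 -0.08985456  1.25403579] [-0.06627893  0.05732302  0.71015149 -0.69857429] 53.30762081064695 252.11400040273938 197.17608096397458 -0.02304528997795226
{'time': 0.1, 'qpos': array([ 1.06997886e+00,  2.87111936e-01,  1.57802355e+00,  8.87319808e-06,
        1.27860369e+00, -1.49979164e-01]), 'dq': array([-0.00022729, -0.00258437, -0.00314464,  0.00023127,  0.00147106,
        0.00123217]), 'joint_efforts': array([ 1.76080348e-04, -4.07300270e+01, -2.93696755e+01, -1.60293298e-04,
        3.46713889e-03,  1.08593778e-05]), 'eef_pos': array([0.23165752, 0.63337381, 0.23006607]), 'tcp_rot': array([ 0.12268759,  0.69650005, -0.12412384,  0.69600913]), 'contact_force': array([ 0.65039215, -0.04151975, -0.2925404 ]), 'wrist_torque': array([-0.0006995 , -0.04615086, -0.04343951]), 'opening': 0.999789894418266} 0.0187
```

```bash
ls pics
```

```text
scene0.png
top0.png
```

View pics/scene0.png

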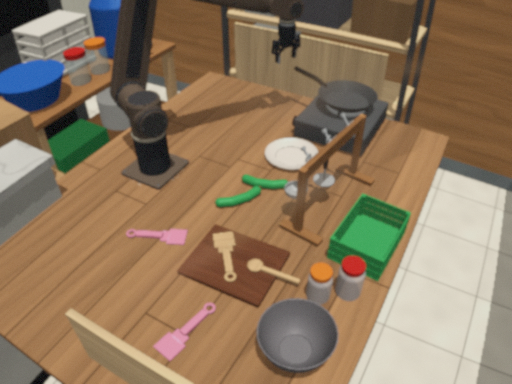

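View pics/top0.png

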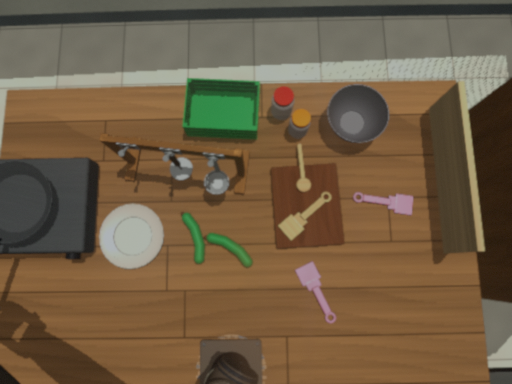

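Candidates for the turner: the wooden turner at scene (227,255) / top (306,215), pink turners at scene (185,330), (160,236) / top (385,203), (316,290), and the spoon at scene (272,270) / top (303,170). By the description it's the wooden one on the board. I'll check it and the pegs in enlarged crops.

```bash
python3 - <<'E'
import cv2,numpy as np
t=cv2.imread('pics/top0.png');s=cv2.imread('pics/scene0.png')
def crop(i,x,y,w,h,k): return cv2.resize(i[y:y+h,x:x+w],None,fx=k,fy=k,interpolation=cv2.INTER_CUBIC)
a=crop(t,265,155,80,100,6)[:600]; b=crop(s,195,220,53,100,6)
cv2.imwrite('pics/c1.png',np.hstack([a,b]))
a=crop(t,100,130,160,65,5); b=crop(s,270,105,160,55,5); b2=crop(s,280,110,100,100,6)
cv2.imwrite('pics/c2.png',np.vstack([a,b]))
E
```

```text
(no output)
```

View pics/c1.png

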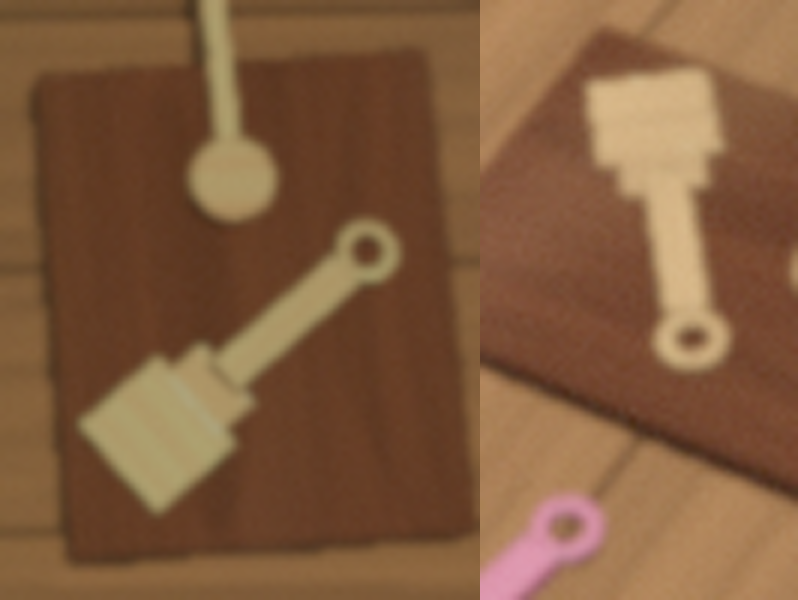

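View pics/c2.png

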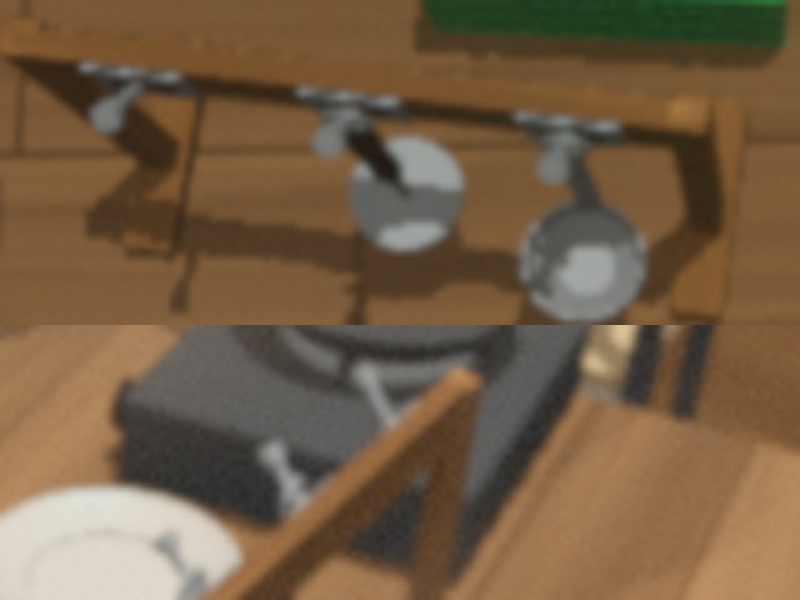

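```bash
cat > m.py <<'E'
from h import *
import pickle
t=pickle.load(open('top0.pkl','rb'));s=pickle.load(open('scene0.pkl','rb'))
if __name__=='__main__':
    np.set_printoptions(precision=4,suppress=True)
    print('eye tri',tri(t,(326.2,196.8),s,(230,276.3)),onz(t,(326.2,196.8),.028),onz(s,(230,276.3),.028))
    print('tip top',onz(t,(284.8,233.3),.024))
    for a in [(126.8,145.2),(169.8,150),(213.4,155)]: print('plate',onz(t,a,.24))
    for a,b in [((121.6,152.4),(343.6,115)),((166.6,157),(324.6,130.6)),((211,163),(304,148.4))]: print('head',tri(t,a,s,b),onz(t,a,.28))
    e,p=onz(t,(326.2,196.8),.028),onz(t,(284.8,233.3),.024)
    print(np.linalg.norm(e-p))
E
python3 m.py
```

```text
eye tri (array([ 0.5409, -0.3159,  0.0276]), np.float64(0.002766638723816977)) [ 0.5397 -0.3167  0.028 ] [ 0.5422 -0.3153  0.028 ]
tip top [ 0.4239 -0.179   0.024 ]
plate [0.6581 0.2678 0.24  ]
plate [0.6417 0.1472 0.24  ]
plate [0.625  0.0264 0.24  ]
head (array([0.6279, 0.2689, 0.2779]), np.float64(0.004135728070111747)) [0.6254 0.2668 0.28  ]
head (array([0.6112, 0.1466, 0.2805]), np.float64(0.0026133760054569744)) [0.6102 0.1459 0.28  ]
head (array([0.5937, 0.0295, 0.2784]), np.float64(0.004164175384528692)) [0.5915 0.0281 0.28  ]
0.1799892700534897
```

```bash
cat > g.py <<'E'
from m import *
np.set_printoptions(precision=4,suppress=True)
psi=np.arctan2(-(0.6581-0.625),0.2678-0.0264)
RX=np.array([np.cos(psi),np.sin(psi),0]);RY=np.array([-np.sin(psi),np.cos(psi),0]);Z=np.array([0,0,1.])
HK=np.array([0.658,0.268,0.24])   # slot centre estimate (plate front)
def H(p): return np.array([RX,RY,Z])@(np.array(p)-HK)
def W(h): return HK+h[0]*RX+h[1]*RY+h[2]*Z
def to(p,zdir=None,st=None):
    "shift (cm, present tool axes) and turn (deg) to bring TCP to p with tool z along zdir"
    s=st or readout.get_state(); M=R.from_quat(s['tcp_rot']).as_matrix()
    d=M.T@(np.array(p)-s['eef_pos'])*100; a=0
    if zdir is not None:
        v=M.T@np.array([*zdir[:2],0]); a=np.degrees(np.arctan2(-v[1],v[2]))
    print('shift cm',d,'turn',round(a,2))
def st():
    s=readout.get_state(); M=R.from_quat(s['tcp_rot']).as_matrix()
    print('t',s['time'],'eef',s['eef_pos'],'hook',H(s['eef_pos']),'z',M[:,2],'x',M[:,0],'F hook',np.array([RX,RY,Z])@s['contact_force'],'op',s['opening'])
E
python3 - <<'E'
from g import *
print(np.degrees(psi)); st()
tx=p=np.array([0.4239-0.5405,-0.179+0.3163,0]); tx/=np.linalg.norm(tx); print(tx)
for zd in (-RX,RX): to(W([-.038,.045,.095]),zd)
for zd in (tx,-tx): to([.54,-.316,.3],zd)
E
```

```text
-7.807528096074801
t 0.1 eef [0.2317 0.6334 0.2301] hook [-0.472   0.3041 -0.0099] z [ 0.9391 -0.3437 -0.0003] x [-0.001  -0.0019 -1.    ] F hook [ 0.65    0.0472 -0.2925] op 0.999789894418266
[-0.6473  0.7622  0.    ]
shift cm [-10.4751 -16.0934  47.9201] turn 167.71
shift cm [-10.4751 -16.0934  47.9201] turn -12.29
shift cm [ -6.847  -78.5715  61.5825] turn -150.44
shift cm [ -6.847  -78.5715  61.5825] turn 29.56
```

Request:
{"method": "drive_tool", "body": {"steps": [[-2.5,-1.6,3.9,0,0],[-2.5,-1.6,3.9,0,0],[-2.5,-1.6,3.9,0,0],[-2.5,-1.6,3.9,0,0],[0,-1.6,4.7,0,0],[0,-1.6,4.7,0,0],[0,-1.6,4.7,0,0],[0,-1.6,4.7,0,0],[0,-1.6,4.7,0,0],[0,-1.6,4.7,0,0]], "force": 60}}

```text
time: 1.1
eef_pos: [0.5894, 0.3315, 0.3307]
tcp_rot: [0.123, 0.697, -0.124, 0.696]
contact_force: [-0.4, 0.7, 0.6]
opening: -0.005
```

Request:
{"method": "drive_tool", "body": {"steps": [[0,0,2,-6.2,0],[0,0,2,-6.1,0],[0,0,0,0,0]]}}

```text
time: 1.4
eef_pos: [0.6282, 0.3197, 0.3296]
tcp_rot: [0.049, 0.706, -0.049, 0.705]
contact_force: [-0.0, -0.3, -0.2]
opening: -0.0
```

```bash
python3 - <<'E'
from g import *
st(); to(W([-.038,.040,.026]),RX)
c=snap('top','t1.png'); d=snap('scene','s1.png')
a=cv2.resize(c['frame'][110:210,80:230,::-1],None,fx=4,fy=4,interpolation=2)
b=cv2.resize(d['frame'][75:175,290:390,::-1],None,fx=4,fy=4,interpolation=2)
cv2.imwrite('pics/v1.png',np.hstack([a[:, :400],b]))
E
```

```text
t 1.4 eef [0.6282 0.3197 0.3296] hook [-0.0366  0.0472  0.0896] z [ 0.9904 -0.1384 -0.0015] x [-0.0017 -0.001  -1.    ] F hook [ 0.0333 -0.251  -0.2457] op -0.0004235814744659459
shift cm [ 6.3578 -0.7087 -0.129 ] turn -0.15
```

View pics/v1.png

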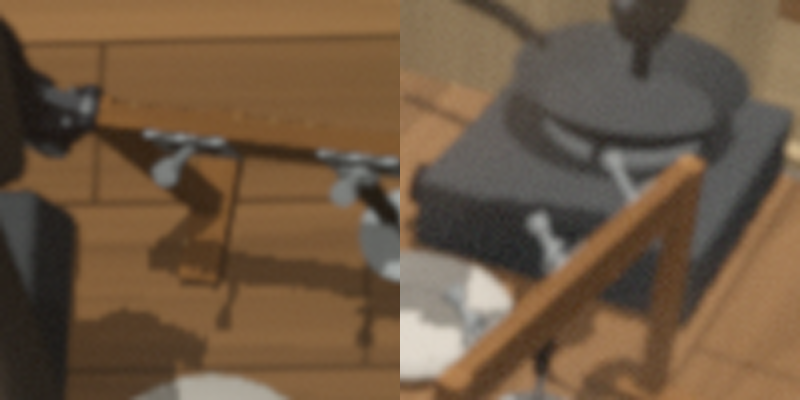

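```bash
python3 - <<'E'
from g import *
e=readout.get_state()['eef_pos']
print(proj(t,[e,W([0,0,0]),W([-.032,-.004,.038])]),proj(s,[e,W([0,0,0]),W([-.032,-.004,.038])]))
E
```

```text
[[ 93.4104 146.8415]
 [126.7294 145.2494]
 [121.2802 152.4847]] [[349.8841  94.4698]
 [350.0499 127.5143]
 [342.3677 115.1065]]
```

Request:
{"method": "drive_tool", "body": {"steps": [[3.2,-0.3,0,0,0],[3.2,-0.4,-0.1,0,0],[0,-0.5,0,0,0],[0,-0.5,0,0,0],[0,0,0,0,0]]}}

```text
time: 2.0
eef_pos: [0.6236, 0.3049, 0.2702]
tcp_rot: [0.049, 0.704, -0.048, 0.707]
contact_force: [-0.5, 1.0, 0.4]
opening: 0.006
```

Request:
{"method": "drive_tool", "body": {"steps": [[0,-0.2,0,0,0],[0,-0.2,0,0,0],[0,-0.2,0,0,0],[0,0,0,0,0]]}}

```text
time: 2.4
eef_pos: [0.6225, 0.2986, 0.2678]
tcp_rot: [0.048, 0.705, -0.048, 0.706]
contact_force: [0.1, 0.3, -0.5]
opening: 0.001
```

```bash
python3 -c "
from g import *
st()"
```

```text
t 2.4 eef [0.6225 0.2986 0.2678] hook [-0.0393  0.0255  0.0278] z [ 0.9907 -0.1361  0.0006] x [ 0.0007  0.0001 -1.    ] F hook [ 0.0873  0.3    -0.5105] op 0.0013943260314874916
```

Not touching yet (y = 25 mm). I'll continue in small steps.

Request:
{"method": "drive_tool", "body": {"steps": [[0,-0.2,0,0,0],[0,-0.2,0,0,0],[0,-0.2,0,0,0],[0,0,0,0,0]]}}

```text
time: 2.8
eef_pos: [0.6215, 0.2925, 0.2672]
tcp_rot: [0.048, 0.706, -0.048, 0.705]
contact_force: [-0.3, 0.1, -0.7]
opening: 0.004
```

Request:
{"method": "drive_tool", "body": {"steps": [[0,-0.15,0,0,0],[0,-0.15,0,0,0],[0,-0.1,0,0,0],[0,0,0,0,0]]}}

```text
time: 3.2
eef_pos: [0.6212, 0.2906, 0.2674]
tcp_rot: [0.049, 0.705, -0.046, 0.706]
contact_force: [1.7, 4.9, -0.7]
opening: 0.002
```

Request:
{"method": "drive_tool", "body": {"steps": [[0,0.4,0,0,0],[-4,0,0,0,0],[0,-4,0,0,0],[0,-2.2,0,0,0],[4,0,0,0,0],[0,0.2,0,0,0],[0,0.2,0,0,0],[0,0.2,0,0,0],[0,0,0,0,0]]}}

```text
time: 4.1
eef_pos: [0.6147, 0.2383, 0.2693]
tcp_rot: [0.048, 0.705, -0.047, 0.706]
contact_force: [-0.7, 0.3, -0.3]
opening: 0.003
```

```bash
python3 -c "
from g import *
print(H([.6212,.2906,.2674])); st()"
```

```text
[-0.0395  0.0174  0.0274]
t 4.1 eef [0.6147 0.2383 0.2693] hook [-0.0389 -0.0353  0.0293] z [ 0.9909 -0.1346  0.0027] x [ 0.0028  0.0005 -1.    ] F hook [-0.7545  0.2261 -0.3447] op 0.0025387574040305312
```

Request:
{"method": "drive_tool", "body": {"steps": [[0,0.2,0,0,0],[0,0.2,0,0,0],[0,0.1,0,0,0],[0,0.1,0,0,0],[0,0,0,0,0]]}}

```text
time: 4.6
eef_pos: [0.6147, 0.2434, 0.2673]
tcp_rot: [0.048, 0.705, -0.048, 0.705]
contact_force: [-0.1, -1.0, -0.1]
opening: -0.0
```

Request:
{"method": "drive_tool", "body": {"steps": [[0,0.1,0,0,0],[0,0,0,0,0]]}}

```text
time: 4.8
eef_pos: [0.6149, 0.2443, 0.2673]
tcp_rot: [0.048, 0.705, -0.048, 0.705]
contact_force: [0.1, -0.1, -0.5]
opening: 0.004
```

Request:
{"method": "drive_tool", "body": {"steps": [[0,0.1,0,0,0],[0,0,0,0,0]]}}

```text
time: 5.0
eef_pos: [0.615, 0.2453, 0.2673]
tcp_rot: [0.048, 0.705, -0.048, 0.705]
contact_force: [1.0, 0.2, -0.1]
opening: 0.002
```

```bash
python3 -c "
from g import *
st()"
```

```text
t 5.0 eef [0.615  0.2453 0.2673] hook [-0.0395 -0.0283  0.0273] z [ 0.9907 -0.1357 -0.    ] x [-0.  0. -1.] F hook [ 0.9351  0.31   -0.0649] op 0.0016716444591850538
```

Request:
{"method": "drive_tool", "body": {"steps": [[0,0.1,0,0,0],[0,0.1,0,0,0],[0,0,0,0,0]]}}

```text
time: 5.3
eef_pos: [0.6153, 0.2474, 0.2673]
tcp_rot: [0.048, 0.705, -0.048, 0.705]
contact_force: [-0.6, 1.1, -0.4]
opening: 0.002
```

Request:
{"method": "drive_tool", "body": {"steps": [[0,0.1,0,0,0],[0,0,0,0,0]]}}

```text
time: 5.5
eef_pos: [0.6154, 0.2478, 0.2673]
tcp_rot: [0.048, 0.706, -0.049, 0.705]
contact_force: [-0.2, -1.9, 0.8]
opening: -0.002
```

Request:
{"method": "drive_tool", "body": {"steps": [[0,0.1,0,0,0],[0,0,0,0,0]]}}

```text
time: 5.7
eef_pos: [0.6154, 0.2479, 0.2673]
tcp_rot: [0.047, 0.706, -0.049, 0.705]
contact_force: [-1.5, -4.7, 1.1]
opening: -0.001
```

Request:
{"method": "drive_tool", "body": {"steps": [[0,-0.5,-0.2,0,0],[-4.5,0,-1,0,0],[-1.5,0,-4,0,0]]}}

```text
time: 6.0
eef_pos: [0.5658, 0.2512, 0.3307]
tcp_rot: [0.05, 0.703, -0.048, 0.707]
contact_force: [-0.1, 0.9, 1.5]
opening: 0.0
```

```bash
python3 - <<'E'
from g import *
b=onz(s,(223.2,232.8),.024); a=onz(s,(230,276.3),.028); print('scene tip',b,np.linalg.norm(a-b))
e=(np.array([.5397,-.3167])+a[:2])/2; p=(np.array([.4239,-.179])+b[:2])/2
tx=(p-e)/np.linalg.norm(p-e); m=(e+tx*.08+p-tx*.1)/2; print(e,p,tx,m)
g=m+tx*.003; st(); to([*g,.10],-tx); print(g)
E
```

```text
scene tip [ 0.4298 -0.1766  0.024 ] 0.1785816204943999
[ 0.5409 -0.316 ] [ 0.4268 -0.1778] [-0.6366  0.7712] [ 0.4903 -0.2546]
t 6.0 eef [0.5658 0.2512 0.3307] hook [-0.089  -0.0292  0.0907] z [ 0.9904 -0.1381  0.0055] x [ 0.0059  0.0027 -1.    ] F hook [-0.2152  0.8618  1.55  ] op 0.00024071454758489914
shift cm [ 22.8871 -51.0167  -0.8471] turn 42.52
[ 0.4884 -0.2523]
```

Request:
{"method": "drive_tool", "body": {"steps": [[0,-4.7,-0.1,0,0],[0,-4.7,-0.1,0,0],[0,-4.7,-0.1,0,0],[0,-4.7,-0.1,0,0],[0,-4.7,-0.1,0,0.3],[0,-4.7,-0.1,0,0.6],[1,-4.7,-0.1,0,0.8],[1,-4.7,-0.1,0,0.8],[1,-4.7,0,0,0.8],[1,-4.7,0,0,0.8]]}}

```text
time: 7.0
eef_pos: [0.4914, -0.2146, 0.2874]
tcp_rot: [0.048, 0.705, -0.048, 0.706]
contact_force: [0.5, 0.1, -0.0]
opening: 0.802
```

Request:
{"method": "drive_tool", "body": {"steps": [[2,-4,0,0,0.8],[3.5,0,0,8.5,0.8],[3.5,0,0,8.5,0.8],[3.5,0,0,8.5,0.8],[3.5,0,0,8.5,0.8],[1,0,0,8.5,0.8],[0,0,0,0,0.8]]}}

```text
time: 7.7
eef_pos: [0.485, -0.2515, 0.1147]
tcp_rot: [0.301, 0.642, -0.3, 0.639]
contact_force: [0.3, 0.6, 0.2]
opening: 0.801
```

```bash
python3 - <<'E'
from g import *
st(); to([.4884,-.2523,.019],[.6366,-.7712])
c=read_camera('top'); d=read_camera('scene')
p=[[.4884,-.2523,.025]]; print(proj(c,p),proj(d,p))
a=cv2.resize(c['frame'][155:255,260:360,::-1],None,fx=4,fy=4,interpolation=2)
b=cv2.resize(d['frame'][200:300,180:280,::-1],None,fx=4,fy=4,interpolation=2)
cv2.imwrite('pics/v2.png',np.hstack([a,b]))
E
```

```text
t 7.7 eef [ 0.485  -0.2515  0.1147] hook [-0.1008 -0.5382 -0.1253] z [ 0.6386 -0.7695 -0.0048] x [-0.003   0.0037 -1.    ] F hook [0.1796 0.6265 0.1724] op 0.8010031429004507
shift cm [9.5683 0.2104 0.327 ] turn 0.15
[[306.8974 212.9357]] [[225.9825 255.4195]]
```

View pics/v2.png

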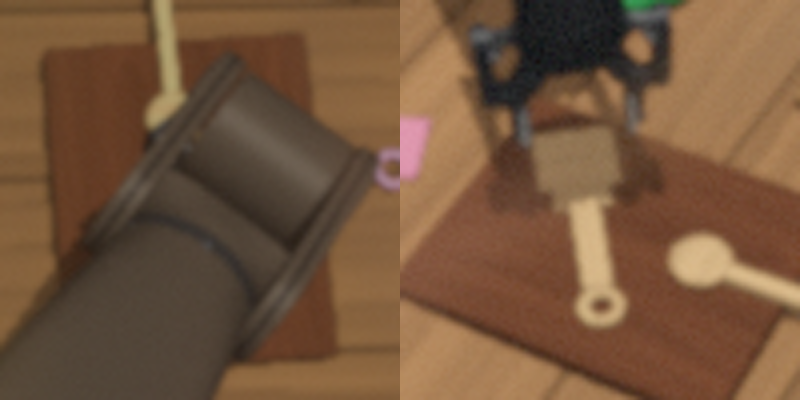

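Request:
{"method": "drive_tool", "body": {"steps": [[4,0.1,0.15,0,0.8],[4,0.1,0.15,0,0.8],[1.4,0,0,0,0.6],[0,0,0,0,0.5],[0,0,0,0,0.5]]}}

```text
time: 8.3
eef_pos: [0.491, -0.2548, 0.0252]
tcp_rot: [0.3, 0.639, -0.3, 0.641]
contact_force: [0.1, -0.3, 0.6]
opening: 0.496
```

Request:
{"method": "drive_tool", "body": {"steps": [[0,0,0,0,0],[0,0,0,0,0],[0,0,0,0,0],[0,0,0,0,0]], "force": 40}}

```text
time: 8.7
eef_pos: [0.4914, -0.2552, 0.0261]
tcp_rot: [0.3, 0.638, -0.301, 0.642]
contact_force: [0.0, 1.0, 6.5]
opening: 0.239
```

```bash
python3 -c "
from g import *
st()"
```

```text
t 8.7 eef [ 0.4914 -0.2552  0.0261] hook [-0.094  -0.541  -0.2139] z [ 0.6391 -0.7691  0.0047] x [ 0.0037 -0.0031 -1.    ] F hook [-0.1195  0.9569  6.5131] op 0.23907400852478117
```

Request:
{"method": "drive_tool", "body": {"steps": [[-0.5,0,0,0,0],[-1.5,0,0,0,0],[-3,0,0,0,0],[-4,0,0,0,0],[-4,0,0,0,0],[-4,0,0,0,0],[0,0,0,0,0]]}}

```text
time: 9.4
eef_pos: [0.4929, -0.2562, 0.2019]
tcp_rot: [0.299, 0.635, -0.302, 0.645]
contact_force: [1.4, -1.9, -0.8]
opening: 0.241
```

```bash
python3 - <<'E'
from g import *
st()
d=read_camera('scene')
e=readout.get_state()['eef_pos']; print(proj(d,[e]))
cv2.imwrite('pics/v3.png',cv2.resize(d['frame'][150:300,160:340,::-1],None,fx=4,fy=4,interpolation=2))
E
```

```text
t 9.4 eef [ 0.4929 -0.2562  0.2019] hook [-0.0924 -0.5417 -0.0381] z [ 0.6389 -0.7692  0.0142] x [ 0.0115 -0.0089 -0.9999] F hook [ 1.6704 -1.6458 -0.7813] op 0.24065351031555823
[[223.2163 214.7457]]
```

View pics/v3.png

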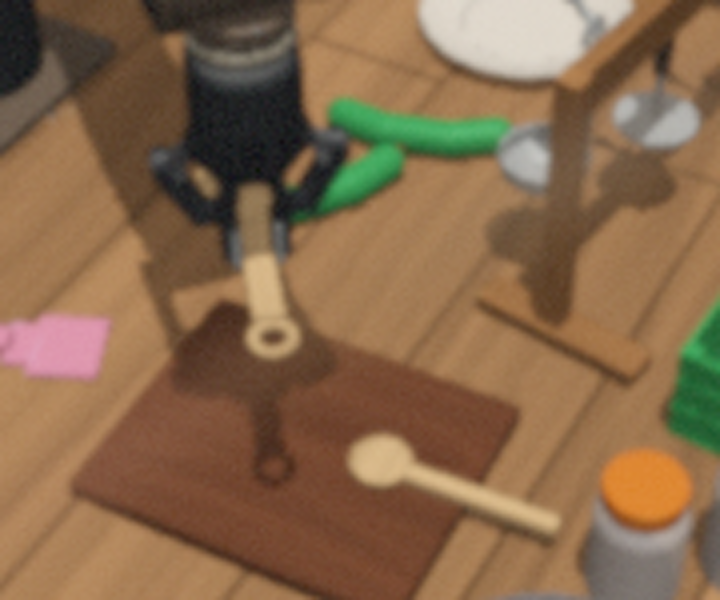

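Request:
{"method": "drive_tool", "body": {"steps": [[-2.8,0,0,-8.5,0],[-2.8,0,0,-8.5,0],[-2.8,0,0,-8.5,0],[-2.8,0,0,-8.5,0],[-2.8,0,0,-8.5,0],[0,0,0,0,0]]}}

```text
time: 10.05
eef_pos: [0.4906, -0.2545, 0.337]
tcp_rot: [0.047, 0.704, -0.049, 0.707]
contact_force: [1.3, -1.0, -0.2]
opening: 0.242
```

```bash
cat >> g.py <<'E'
def eye_tool(c,uv,s):
    "point on the ray to uv lying in the tool plane y=0, tool coords (m)"
    M=R.from_quat(s['tcp_rot']).as_matrix(); e,r=ray(c,uv)
    a=M.T@(e-s['eef_pos']); b=M.T@r; return a-b*a[1]/b[1]
E
python3 - <<'E'
from g import *
st(); to(W([-.05,.048,.10]),RX)
f=dict(eef_pos=np.array([.4929,-.2562,.2019]),tcp_rot=[0.299,0.635,-0.302,0.645])
print(eye_tool(s,(228.25,234.25),f))
E
```

```text
t 10.05 eef [ 0.4906 -0.2545  0.337 ] hook [-0.0949 -0.5404  0.097 ] z [ 0.9908 -0.135   0.0053] x [ 0.0049 -0.0037 -1.    ] F hook [ 1.4572 -0.7833 -0.1881] op 0.2422285522320798
shift cm [-0.4578 58.8344  4.5422] turn 0.05
[-0.0423  0.      0.1193]
```

Request:
{"method": "drive_tool", "body": {"steps": [[0,4.8,0,0,0],[0,4.8,0,0,0],[0,4.8,0,0,0],[0,4.8,0,0,0],[0,4.8,0,0,0],[0,4.8,0,0,0],[0,4.8,0,0,0],[0,4.8,0,0,0],[0,4.8,0,0,0],[0,4.8,0,0,0]]}}

```text
time: 11.05
eef_pos: [0.5536, 0.2235, 0.3301]
tcp_rot: [0.048, 0.707, -0.05, 0.704]
contact_force: [0.3, -1.1, -0.6]
opening: 0.236
```

Request:
{"method": "drive_tool", "body": {"steps": [[0,4.8,0,0,0],[0,4.2,1.5,0,0],[0,1.8,3,0,0],[0,0,0,0,0],[0,0,0,0,0]]}}

```text
time: 11.55
eef_pos: [0.6133, 0.3224, 0.3292]
tcp_rot: [0.048, 0.708, -0.05, 0.703]
contact_force: [0.1, -0.6, -0.6]
opening: 0.246
```

```bash
python3 - <<'E'
from g import *
st(); to(W([-.05,.048,.04]),RX)
c=read_camera('top'); d=read_camera('scene')
e=readout.get_state()['eef_pos']
p=[e, e+.083*RX, W([-.0354,-.00415,.0421])]; print(proj(c,p),proj(d,p))
a=cv2.resize(c['frame'][100:200,70:170,::-1],None,fx=4,fy=4,interpolation=2)
b=cv2.resize(d['frame'][60:160,290:390,::-1],None,fx=4,fy=4,interpolation=2)
cv2.imwrite('pics/v4.png',np.hstack([a,b]))
E
```

```text
t 11.55 eef [0.6133 0.3224 0.3292] hook [-0.0517  0.0478  0.0892] z [ 0.9905 -0.1371 -0.0058] x [-0.0062 -0.0023 -1.    ] F hook [ 0.1703 -0.6182 -0.5919] op 0.24568439845271384
shift cm [4.9222 0.0369 0.1985] turn -0.07
[[ 92.6881 151.5772]
 [ 98.958  120.622 ]
 [120.565  153.2713]] [[346.3361  93.0543]
 [368.8022 100.7628]
 [341.5843 113.7275]]
```

View pics/v4.png

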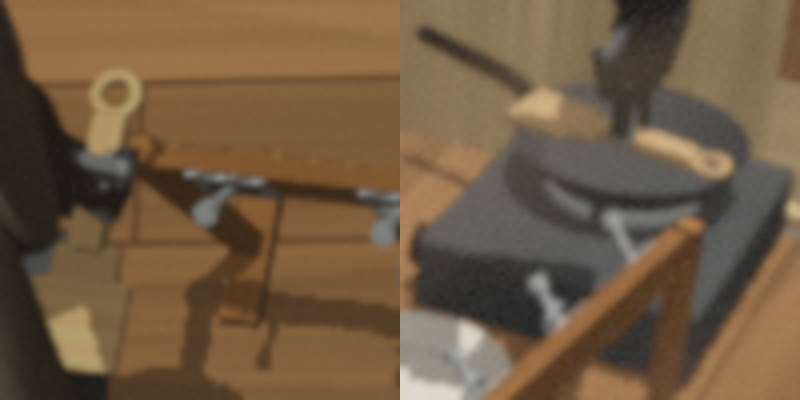

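```bash
python3 - <<'E'
from g import *
q=readout.get_state(); p,r=tri(t,(99,123.5),s,(368.25,100.5)); M=R.from_quat(q['tcp_rot']).as_matrix()
print(p,r,M.T@(p-q['eef_pos']))
E
```

```text
[0.6909 0.3127 0.3293] 0.004816663076338724 [0.0023 0.0016 0.0782]
```

```bash
python3 - <<'E'
from g import *
for y in (.03,.04,.05,.06,.075): print(y,(proj(t,[W([.003,y,.022]),W([.021,y,.022])])-[70,100])*4)
E
```

```text
0.03 [[173.9858 162.0856]
 [178.8353 137.0505]]
0.04 [[159.7234 160.4927]
 [164.6132 135.4748]]
0.05 [[145.4778 158.9024]
 [150.4077 133.9017]]
0.06 [[131.249  157.3146]
 [136.219  132.3313]]
0.075 [[109.938  154.9379]
 [114.9677 129.9807]]
```

Request:
{"method": "drive_tool", "body": {"steps": [[2,0.9,0.7,0,0],[2,0,0,0,0],[1.5,0,0,0,0],[0.5,0,0,0,0],[0.5,0,0,0,0],[0.3,0,0,0,0],[0.3,0,0,0,0],[0,0,0,0,0]], "force": 25}}

```text
time: 12.45
eef_pos: [0.6222, 0.331, 0.2669]
tcp_rot: [0.049, 0.704, -0.047, 0.707]
contact_force: [-5.5, -1.5, 6.7]
opening: 0.242
```

```bash
python3 -c "
from g import *
st()"
```

```text
t 12.45 eef [0.6222 0.331  0.2669] hook [-0.044   0.0575  0.0269] z [ 0.9907 -0.1358  0.0028] x [ 0.003   0.0016 -1.    ] F hook [-5.2772 -2.2412  6.7365] op 0.2418373105435515
```

Request:
{"method": "drive_tool", "body": {"steps": [[0.4,0,0,0,0],[0.4,0,0,0,0],[0.4,0,0,0,0],[0,0,0,0,0]]}}

```text
time: 12.85
eef_pos: [0.6216, 0.3313, 0.2545]
tcp_rot: [0.049, 0.705, -0.047, 0.706]
contact_force: [-8.3, -0.7, 6.4]
opening: 0.239
```

```bash
python3 -c "
from g import *
st()"
```

```text
t 12.85 eef [0.6216 0.3313 0.2545] hook [-0.0446  0.0577  0.0145] z [ 0.9908 -0.1355  0.0009] x [ 0.0012  0.0017 -1.    ] F hook [-8.0969 -1.8542  6.4343] op 0.23908597066770912
```

Request:
{"method": "drive_tool", "body": {"steps": [[0.4,0,0,0,0],[0.4,0,0,0,0],[0.4,0,0,0,0],[0.4,0,0,0,0],[0.4,0,0,0,0],[0,0,0,0,0]]}}

```text
time: 13.45
eef_pos: [0.6235, 0.3312, 0.2351]
tcp_rot: [0.049, 0.703, -0.047, 0.708]
contact_force: [-3.8, 0.3, 6.4]
opening: 0.239
```

```bash
python3 - <<'E'
from g import *
st()
c=read_camera('top'); d=read_camera('scene')
e=readout.get_state()['eef_pos']
print(proj(c,[e]),proj(d,[e]))
a=cv2.resize(c['frame'][100:200,70:170,::-1],None,fx=4,fy=4,interpolation=2)
b=cv2.resize(d['frame'][60:160,290:390,::-1],None,fx=4,fy=4,interpolation=2)
cv2.imwrite('pics/v5.png',np.hstack([a,b]))
E
```

```text
t 13.45 eef [0.6235 0.3312 0.2351] hook [-0.0427  0.0579 -0.0049] z [ 0.9907 -0.1357  0.006 ] x [ 0.0063  0.0023 -1.    ] F hook [-3.8472 -0.2743  6.4295] op 0.23852970290770803
[[104.2382 158.1905]] [[346.7672 117.4021]]
```

View pics/v5.png

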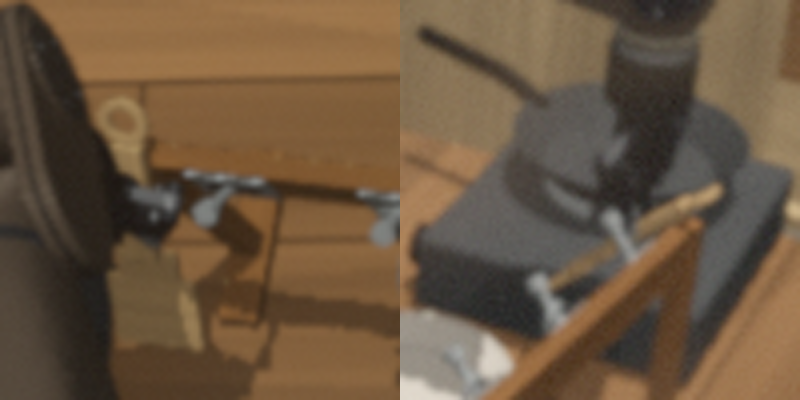

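```bash
python3 - <<'E'
from g import *
q=readout.get_state(); p,r=tri(t,(100.5,130),s,(367.3,108)); M=R.from_quat(q['tcp_rot']).as_matrix()
v=M.T@(p-q['eef_pos']); print(p,H(p),r,v,np.linalg.norm(v[[0,2]]),np.degrees(np.arctan2(-v[0],v[2])))
E
```

```text
[0.6878 0.3239 0.2939] [0.022  0.0595 0.0539] 0.00784903167694203 [-0.0582  0.0017  0.0651] 0.08735534066812647 41.78939575024335
```

Request:
{"method": "drive_tool", "body": {"steps": [[0,0,0,0,0],[-3,0,0,0,0],[-4,0,0,0,0],[0,0,-4,0,0],[0,-2,-4,0,0],[0,-4.2,0,0,0],[2,0,0,0,0],[2,0,0,0,0],[0,0,0,0,0],[0,0,0,0,0]], "force": 70}}

```text
time: 14.55
eef_pos: [0.5348, 0.28, 0.2611]
tcp_rot: [0.048, 0.705, -0.048, 0.706]
contact_force: [0.6, -0.2, -0.6]
opening: 0.227
```

```bash
python3 - <<'E'
from g import *
st(); to(W([-.116,-.0042,.012]),RX)
c=read_camera('top'); d=read_camera('scene')
a=cv2.resize(c['frame'][130:180,90:140,::-1],None,fx=8,fy=8,interpolation=2)
b=cv2.resize(d['frame'][80:130,315:365,::-1],None,fx=8,fy=8,interpolation=2)
cv2.imwrite('pics/v6.png',np.hstack([a,b]))
E
```

```text
t 14.55 eef [0.5348 0.28   0.2611] hook [-0.1237 -0.0048  0.0211] z [ 0.9907 -0.1358  0.0009] x [ 0.001   0.0003 -1.    ] F hook [ 0.6239 -0.1175 -0.6125] op 0.22657331898144775
shift cm [0.9156 0.0621 0.7683] turn 0.0
```

View pics/v6.png

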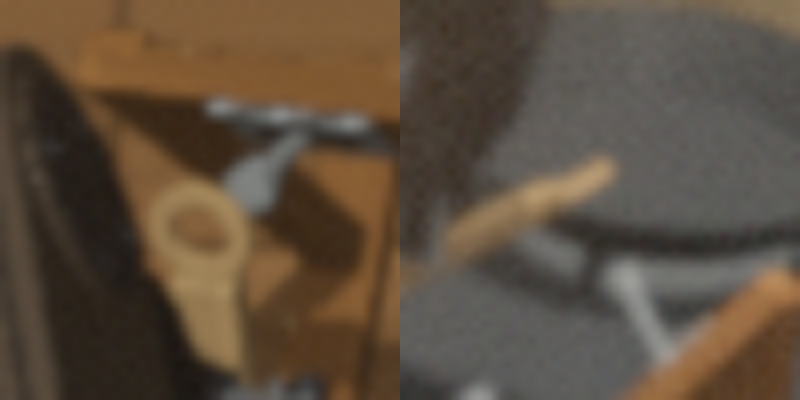

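```bash
python3 - <<'E'
from g import *
q=readout.get_state(); M=R.from_quat(q['tcp_rot']).as_matrix()
for uv,w in (((114.9,158.4),(338.1,102.5)),((114.9,158.4),(339,102))):
    p,r=tri(t,uv,s,w); v=M.T@(p-q['eef_pos']); print(H(p),r,v,np.linalg.norm(v[[0,2]]),np.degrees(np.arctan2(-v[0],v[2])))
p,r=tri(t,(120.7,154.2),s,(342.6,113.6)); print('head end',H(p),r)
P=q['eef_pos']; 
for th in (36,40,44):
  c,sn=np.cos(np.radians(th)),np.sin(np.radians(th)); E=P+.079*(c*RX+sn*Z); print(th,H(E),proj(t,[E]),proj(s,[E]))
print(proj(t,[W([-.0354,-.0042,.0421])]),proj(s,[W([-.0354,-.0042,.0421])]))
E
```

```text
[-0.0564 -0.0033  0.0753] 0.006135616152478246 [-0.0529  0.0012  0.0668] 0.08523494091000755 38.36285096286244
[-0.0554 -0.0025  0.0766] 0.009446797199715 [-0.0541  0.0019  0.0679] 0.08680480301034985 38.56406215221263
head end [-0.0353 -0.0023  0.0406] 0.005463689561769904
36 [-0.0592 -0.0044  0.0687] [[115.3714 159.1784]] [[336.1052 104.4926]]
40 [-0.0626 -0.0044  0.073 ] [[114.5118 159.9904]] [[335.342  103.0192]]
44 [-0.0663 -0.0044  0.0771] [[113.6584 160.9475]] [[334.4914 101.5824]]
[[120.5834 153.2734]] [[341.577  113.7337]]
```

Request:
{"method": "drive_tool", "body": {"steps": [[0.4,0.06,-0.45,0,0],[1.1,0,0.9,0,0],[0.8,0,0.7,0,0],[0.4,0,0.32,0,0],[0,0,0,0,0],[0,0,0,0,0]]}}

```text
time: 15.25
eef_pos: [0.5493, 0.2784, 0.2329]
tcp_rot: [0.048, 0.706, -0.048, 0.705]
contact_force: [-0.2, -0.2, -0.6]
opening: 0.232
```

```bash
python3 - <<'E'
from g import *
st(); 
c=read_camera('top'); d=read_camera('scene')
a=cv2.resize(c['frame'][130:180,90:140,::-1],None,fx=8,fy=8,interpolation=2)
b=cv2.resize(d['frame'][80:130,315:365,::-1],None,fx=8,fy=8,interpolation=2)
cv2.imwrite('pics/v7.png',np.hstack([a,b]))
E
```

```text
t 15.25 eef [0.5493 0.2784 0.2329] hook [-0.1091 -0.0044 -0.0071] z [ 0.9907 -0.1361 -0.0008] x [-0.0008 -0.0001 -1.    ] F hook [-0.1367 -0.1988 -0.6088] op 0.23170787038718363
```

View pics/v7.png

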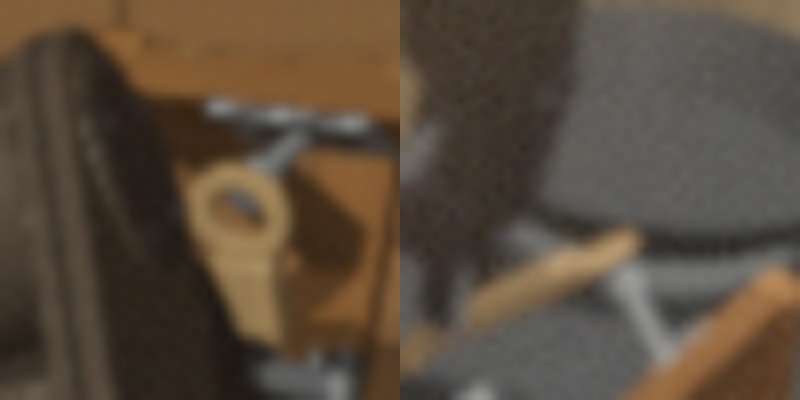

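```bash
python3 - <<'E'
from g import *
q=readout.get_state(); M=R.from_quat(q['tcp_rot']).as_matrix()
p,r=tri(t,(119.9,156.25),s,(341,111.5)); v=M.T@(p-q['eef_pos']); print(H(p),r,v)
d=np.array([-np.sin(np.radians(40)),0,np.cos(np.radians(40))]);u=np.array([d[2],0,-d[0]])
h=H(p)-np.array([0,-.0042,0]); print('s',h@d,'u',h@u,'y',h[1])
for v0 in ([-.053,0,.067],[-.0505,0,.062],v):
    h=H(q['eef_pos']+M@np.array(v0))-np.array([0,-.0042,0]); print(v0,'s',h@d,'u',h@u,proj(t,[q['eef_pos']+M@np.array(v0)]),proj(s,[q['eef_pos']+M@np.array(v0)]))
for k in (.05,.055): print(proj(t,[W(d*k+[0,-.0042,0])]),proj(s,[W(d*k+[0,-.0042,0])]))
E
```

```text
[-0.0421 -0.0032  0.0463] 0.006436642255523064 [-0.0526  0.0011  0.067 ]
s 0.06255525665449539 u -0.002512155825277017 y 0.0010401901272233038
[-0.053, 0, 0.067] s 0.06283105102033791 u -0.002237680981136972 [[119.5193 155.2064]] [[339.953  111.8888]]
[-0.0505, 0, 0.062] s 0.06412770980628446 u -0.007675389687394489 [[119.5123 157.285 ]] [[338.5481 112.0608]]
[-0.0526  0.0011  0.067 ] s 0.06255525665449539 u -0.002512155825277017 [[119.1804 155.2155]] [[340.085  111.8583]]
[[121.3043 152.5103]] [[342.3122 115.039 ]]
[[120.5823 153.2531]] [[341.5905 113.7297]]
```

Request:
{"method": "drive_tool", "body": {"steps": [[-0.16,0.03,0.19,0,0],[0.15,0,0.13,0,0],[0.15,0,0.13,0,0],[0.15,0,0.13,0,0],[0,0,0,0,0],[0,0,0,0,0]]}}

```text
time: 15.95
eef_pos: [0.555, 0.2781, 0.2303]
tcp_rot: [0.048, 0.705, -0.048, 0.705]
contact_force: [0.6, 0.0, -0.5]
opening: 0.233
```

```bash
cat >> g.py <<'E'
d=np.array([-np.sin(np.radians(40)),0,np.cos(np.radians(40))]);u=np.array([d[2],0,-d[0]])
def ax():
    q=readout.get_state(); M=R.from_quat(q['tcp_rot']).as_matrix()
    h=H(q['eef_pos']+M@np.array([-.053,0,.067]))-np.array([0,-.0042,0]); f=np.array([RX,RY,Z])@q['contact_force']
    print('t',q['time'],'s %.4f u %.4f y %.4f'%(h@d,h@u,h[1]),'F d,u,y',f@d,f@u,f[1],'torque',q['wrist_torque'],'op',q['opening'])
E
python3 -c "
from g import *
ax()"
```

```text
t 15.95 s 0.0566 u -0.0000 y 0.0002 F d,u,y -0.7776206155502771 0.08709289198239546 0.11683248853324667 torque [-0.0267 -0.0305  0.0374] op 0.2332055915768247
```

No contact yet. I'll go on in 2 mm steps along the peg.

Request:
{"method": "drive_tool", "body": {"steps": [[0.15,0,0.13,0,0],[0.15,0,0.13,0,0],[0,0,0,0,0]]}}

```text
time: 16.25
eef_pos: [0.5578, 0.2777, 0.2273]
tcp_rot: [0.048, 0.705, -0.048, 0.706]
contact_force: [-0.3, -0.1, -1.1]
opening: 0.229
```

```bash
python3 -c "
from g import *
ax()"
```

```text
t 16.25 s 0.0525 u 0.0001 y 0.0002 F d,u,y -0.6496708474318524 -0.9130345038416884 -0.11120647437271357 torque [-0.0056 -0.0986  0.0204] op 0.22947769537062682
```

Request:
{"method": "drive_tool", "body": {"steps": [[0.15,0,0.13,0,0],[0.15,0,0.13,0,0],[0,0,0,0,0]]}}

```text
time: 16.55
eef_pos: [0.5604, 0.2773, 0.2242]
tcp_rot: [0.048, 0.705, -0.048, 0.706]
contact_force: [-0.1, -0.5, -0.3]
opening: 0.232
```

```bash
python3 -c "
from g import *
ax()"
```

```text
t 16.55 s 0.0485 u 0.0002 y 0.0002 F d,u,y -0.17199694592777395 -0.18632638283641226 -0.5022936441240677 torque [-0.008  -0.0922 -0.0057] op 0.23215352748006512
```

Request:
{"method": "drive_tool", "body": {"steps": [[0.15,0,0.13,0,0],[0.15,0,0.13,0,0],[0,0,0,0,0]]}}

```text
time: 16.85
eef_pos: [0.5629, 0.277, 0.2212]
tcp_rot: [0.048, 0.705, -0.048, 0.705]
contact_force: [0.4, -0.9, -0.5]
opening: 0.227
```

```bash
python3 -c "
from g import *
ax()"
```

```text
t 16.85 s 0.0445 u 0.0002 y 0.0002 F d,u,y -0.7290850691661832 0.06076272615637955 -0.8426125524843516 torque [-0.0068  0.0072  0.0247] op 0.22651198464580471
```

Request:
{"method": "drive_tool", "body": {"steps": [[0.15,0,0.13,0,0],[0.15,0,0.13,0,0],[0.15,0,0.13,0,0],[0.15,0,0.13,0,0],[0,0,0,0,0]]}}

```text
time: 17.35
eef_pos: [0.5678, 0.2762, 0.2149]
tcp_rot: [0.048, 0.706, -0.048, 0.705]
contact_force: [-0.7, -0.0, -0.9]
opening: 0.226
```

```bash
python3 - <<'E'
from g import *
ax()
c=read_camera('top'); d=read_camera('scene')
a=cv2.resize(c['frame'][130:180,90:140,::-1],None,fx=8,fy=8,interpolation=2)
b=cv2.resize(d['frame'][80:130,315:365,::-1],None,fx=8,fy=8,interpolation=2)
cv2.imwrite('pics/v8.png',np.hstack([a,b]))
E
```

```text
t 17.35 s 0.0364 u -0.0001 y 0.0001 F d,u,y -0.24158214527960647 -1.1567476323203583 -0.13746374882621507 torque [0.0082 0.0224 0.0115] op 0.22621970784219025
```

Request:
{"method": "drive_tool", "body": {"steps": [[0,0.3,0,0,0],[0,0.3,0,0,0],[0,0.2,0,0,0],[0,0,0,0,0]]}}

```text
time: 17.85
eef_pos: [0.5691, 0.283, 0.2154]
tcp_rot: [0.047, 0.706, -0.05, 0.705]
contact_force: [-1.4, -6.2, -0.9]
opening: 0.233
```

Request:
{"method": "drive_tool", "body": {"steps": [[0,-0.5,0,0,0],[0,-0.5,0,0,0],[0,-0.3,0,0,0],[0,-0.3,0,0,0],[0,0,0,0,0]]}}

```text
time: 18.35
eef_pos: [0.5668, 0.2696, 0.2157]
tcp_rot: [0.049, 0.705, -0.047, 0.706]
contact_force: [-0.0, 5.1, -1.5]
opening: 0.233
```

Request:
{"method": "drive_tool", "body": {"steps": [[0,0.5,0,0,0],[0,0.3,0,0,0],[0,0,0,0,0.26],[0,0,0,0,0.28],[0,0,0,0,0.3],[0,0,0,0,0.32],[0,0,0,0,0.36],[0,0,0,0,0.45],[0,0,0,0,0.6],[0,0,0,0,0.9]], "force": 20}}

```text
time: 19.35
eef_pos: [0.5679, 0.2763, 0.2154]
tcp_rot: [0.048, 0.705, -0.048, 0.705]
contact_force: [-0.1, 0.3, 0.6]
opening: 0.751
```

Request:
{"method": "drive_tool", "body": {"steps": [[0,0,0,0,0.9],[0,0,-1,0,0.9],[0,0,-2,0,0.9],[0,0,-4,0,0.9],[0,0,-4,0,0.9],[-3,0,-3,0,0.9],[-4,0,-2,0,0.9],[-4,0,0,0,0.9],[0,0,0,0,0.9],[0,0,0,0,0.9]]}}

```text
time: 20.35
eef_pos: [0.4091, 0.2983, 0.3268]
tcp_rot: [0.048, 0.705, -0.047, 0.706]
contact_force: [-0.6, -0.2, -0.9]
opening: 0.903
```

Request:
{"method": "drive_tool", "body": {"steps": [[0,0,-4,0,0.9],[0,0,-2,0,0.9],[0,0,0,0,0.9],[0,0,0,0,0.9],[0,0,0,0,0.9],[0,0,0,0,0.9],[0,0,0,0,0.9],[0,0,0,0,0.9],[0,0,0,0,0.9],[0,0,0,0,0.9]]}}

```text
time: 21.35
eef_pos: [0.35, 0.3061, 0.3254]
tcp_rot: [0.048, 0.705, -0.048, 0.705]
contact_force: [-0.2, -0.3, 0.2]
opening: 0.897
```

```bash
python3 - <<'E'
from g import *
st()
c=read_camera('top'); d=read_camera('scene')
a=cv2.resize(c['frame'][120:220,70:170,::-1],None,fx=4,fy=4,interpolation=2)
b=cv2.resize(d['frame'][90:190,280:380,::-1],None,fx=4,fy=4,interpolation=2)
full=np.hstack([cv2.resize(c['frame'][:,:,::-1],(400,300)),cv2.resize(d['frame'][:,:,::-1],(400,300))])
cv2.imwrite('pics/v9.png',np.vstack([np.hstack([a,b])[:300],full]))
E
```

```text
t 21.35 eef [0.35   0.3061 0.3254] hook [-0.3103 -0.004   0.0854] z [ 0.9907 -0.1359 -0.    ] x [-0.  0. -1.] F hook [-0.1777 -0.3495  0.1828] op 0.8972502628166849
```

View pics/v9.png

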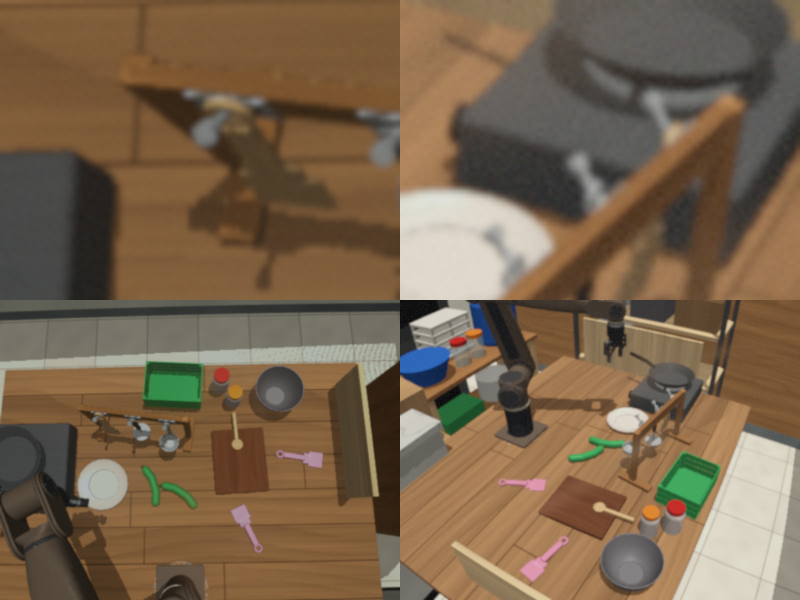

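```bash
python3 - <<'E'
from g import *
import pickle
c=read_camera('top'); pickle.dump(c,open('r.pkl','wb'))
E=W([-.008,-.0042,.012])
for x in (0,-.03,-.06): print((proj(t,[E,E-.177*Z+x*RX])-[70,120])*4)
E
```

```text
[[224.9502 107.4204]
 [299.5147 174.4974]]
[[224.9502 107.4204]
 [293.1432 210.7612]]
[[224.9502 107.4204]
 [286.7292 247.3361]]
```

Request:
{"method": "drive_tool", "body": {"steps": [[0,0,0,0,0.9],[0,0,0,0,0.9],[0,0,0,0,0.9],[0,0,0,0,0.9],[0,0,0,0,0.9],[0,0,0,0,0.9],[0,0,0,0,0.9],[0,0,0,0,0.9],[0,0,0,0,0.9],[0,0,0,0,0.9]]}}

```text
time: 22.5
eef_pos: [0.3499, 0.3062, 0.3254]
tcp_rot: [0.048, 0.705, -0.048, 0.705]
contact_force: [1.3, 0.5, -0.4]
opening: 0.901
```

```bash
python3 - <<'E'
from g import *
import pickle
a=pickle.load(open('r.pkl','rb'))['frame'].astype(float); b=read_camera('top')['frame'].astype(float); b2=read_camera('top')['frame'].astype(float)
f=lambda i:cv2.GaussianBlur(i,(0,0),1)
D=abs(f(a)-f(b)).mean(2); D2=abs(f(b)-f(b2)).mean(2); print('region',D[135:180,105:160].max(),D[135:180,105:160].mean(),'ref',D[250:350,260:450].max(),D[250:350,260:450].mean(), 'now',D2[135:180,105:160].max())
E
```

```text
region 0.8828473072110606 0.2716368287648556 ref 1.2132071712197832 0.2349777303110928 now 1.2859322336781294
```

```bash
python3 -c "
from plant import sign_off; print(sign_off())"
```

```text
the job is handed in; nothing more can be done
None
```

The wooden turner is hanging by its eye on the rack's empty peg, released and blade down. I handed the job in at about 22.6 s of the 53 s allowed. `sign_off` gives no verdict, so the judged result is not known to me.

**What I did**
- I touched the peg's head from both sides with the shut fingers. That put the peg about 4 mm to the negative side of the slot centre, which agreed with the cameras.
- I picked the turner up by its handle. Because the tool can only point down, I pressed the handle on the bar's edge to tilt it about 40° in the grip.
- I slid the eye along the peg over the head without feeling any contact.

**Last checks**
- **Before letting go:** with the eye behind the head, sideways nudges met about 5–6 N on each side at about 6.7 mm. That means the ring was round the rod.
- **After letting go:** the last picture shows the eye on the rod by the plate. The blade hangs about 8° from vertical by my estimate.
- **At rest:** pictures one second apart differ only by noise around the turner.
- **Everything else:** the spoon, plantains, plate and jars look unmoved, and the gripper stands well clear of the rack.

**What disagreed:** the two camera views differed by 4–9 mm on some points near the rack, so there I relied on touch and on positions relative to the peg head. At the pick, the fingers met the board about 5 mm higher than I had commanded, with a force of 6.5 N, and the grip still held.

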